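# Push the jammed plug out of the sleeve

## Robot

A 6-joint arm with a two-finger parallel gripper is mounted at the origin on a cart in front of the work surface, level with it; the furniture and walls round the work are solid. World frame = base frame: x ahead of the robot, y to its left, z up, the work surface at z = 0. Lengths are in m, angles in rad, forces in N, time in s.
With the tool pointing down it reaches from about 0.325 to 0.775 m from the base axis. Payload 9.3 kg.
Tool frame: the origin (TCP) lies between the finger pads; the fingertips stand 11 mm ahead of it and the grasp point (between the pads) lies 8 mm behind it (r.tcp_to_tips is the distance from the TCP to the fingertips, in m); z points along the fingers, y is the direction in which the jaws open and shut (so a half turn about z gives the same grasp; the last joint's range is limited). The gripper opens to 85 mm and grips with 20 to 120 N. Pads are 22 mm wide; open, the fingers measure 114 mm over their backs; the gripper's body (76 mm by 85 mm) begins 54 mm behind the grasp point. The pads swing forward as they close: fully open they stand 13 mm farther back than shut.
Start: joints at [1.146, 0.259, 0.021, 1.334, 0, 1.418], TCP at [0.148, 0.53, 0.242] pointing down, gripper open.
Joint ranges: [-3.04, 3.04], [-0.91, 1.82], [-1.04, 1.36], [-1.92, 1.95], [-1.52, 1.45], [-3.14, 3.14]. Speed limits (rad/s): [2.22, 2.22, 2.79, 3.14, 3.14, 3.14].

## Interface

Orientations are given as a unit quaternion [x, y, z, w].
In Python, from cell import r gives the robot as it stands.
- The arm moves only by the shell command python3 -m handwheel 'ROWS' [FORCE]. ROWS is JSON, one flat list of numbers, 7 for each row, row after row: the shift along the tool's x, y, z in m, then the turn, a rotation vector about the tool's x, y, z in rad, then the closure, from 0 (fully open) to 1 (shut). In form: [dx, dy, dz, rx, ry, rz, claw, dx, dy, dz, rx, ry, rz, claw, ...]. A call has exactly 8 rows; each row shifts and turns the commanded pose from where the row before left it, along the tool's axes as they then stand; what a row does not reach is not made up. A row lasts 1/10 s, in which the tool goes at most 50 mm and 8.59 degrees, less where a joint would pass 70% of its speed; a pose out of reach is approached as far as the arm can. A call with a gripper value outside its range is refused whole. The fingers move at their own pace and stop on an object; FORCE is the grip in N (left out, the last holds). Time passes only in rows, so rows that do not move let the fingers close, or fill a call up. It gives the time, the measured TCP pose, the force and the opening at its end, in the units of the state.
- r.read_state(): the state, without advancing time (a new reading comes with each control period).
- r.snapshot(name): name is "side" or "top"; returns (picture, depth): 420x560x3 uint8, red, green, blue; 420x560 float32, m along the optical axis (not along the pixel's ray), 0 where there is no reading.
- r.calibration(name): a dict with "fx", "fy", "cx", "cy" (pixels), "distortion" ([k1, k2, p1, p2, k3] as OpenCV has them; the pictures are not rectified), "rvec" (rotation vector, rad) and "tvec" (3), from world to camera coordinates, as OpenCV has them. Camera axes: x right, y down, z forward; pixel columns grow to the right and rows downward; lengths in m; the calibration is good to about 2 mm. A picture is of the moment at which its call begins. calibration takes no time and is no camera call.
- r.finish_job(): hands the job in, once; it reports no verdict.
The state is a dict: "time_s": time; "joints": joint angles; "qvel": joint speeds; "effort": joint torques, N m; "tool_pos": TCP position; "tool_rot": TCP orientation; "ft_force": force on the tool from outside, world axes, zero at the start; "wrist_torque": the same for the moment, N m; "opening": finger opening in m.
Only numpy, scipy, OpenCV 4.12 (cv2) and the standard library are available. Lean on these libraries where they do the work, as an engineer would, in place of code of your own. Each camera call takes 0.05 s, during which the arm holds its last target.

## Task

A plug is jammed in the steel sleeve on the push-out fixture: take the wooden dowel from its holder, lay it down on the fixture's twin-rod rail in line with the sleeve and let go of it, then take it again by its rear part and, holding it, push the plug out of the sleeve's far end so that it drops in the catch tray. Finally draw the dowel back until it is wholly out of the sleeve and leave it lying on the rail. Do not disturb the other things on the bench.

Things in the scene. Friction and masses are not known exactly. Their poses are not given: they have to be found in the camera images.
- fixture: Push-out fixture, fixed to the bench: grey base plate 364 x 90 mm, top 12 mm above the bench, carrying in a row a twin-rod rail, a steel sleeve and a catch tray. Origin on the bench top straight under the sleeve's near mouth; x = push direction (rail to sleeve to tray), z up. All x values of the fixture's parts are counted from this origin.
- rail_spot (a point): Spot for the dowel's centre on the rail: at x = -125 mm, 55 mm above the bench (tip then 15 mm short of the sleeve). Axes as fixture. Rail: two level 5 mm rods from x = -200 to -10, 18 mm wide over all, narrower than the dowel, so fingers straddle it anywhere. Feet 50 mm wide, 22 long, tops 23 mm above bench, at x = -180, -105, -30. A dowel settles between the rods, in line with the sleeve.
- sleeve_mouth (a point): Centre of the sleeve's near mouth, on its axis, 55 mm above the bench. Axes as fixture. The sleeve is a level steel tube, bore 36 mm, outside 46 mm, from x = 0 to 80 mm, with a small round boss on top up to 92 mm above the bench at x = 46 mm.
- sleeve_exit (a point): Centre of the sleeve's far mouth, on the axis, 80 mm beyond the near one. Axes as the fixture's.
- plug_center (a point): Centre of the black plug, a plain cylinder 34 mm in diameter, 36 mm long (x = its axis), stuck in the sleeve by a spring pad; its rear face starts 18 to 28 mm inside the near mouth. It moves under a steady push of about 5 to 20 N and does not spring back; braked for about 35 mm, then light. It falls out when the dowel's tip comes to 8 mm past the far mouth or sooner.
- plug: The same plug; origin on its side surface at mid length, x = its axis.
- dowel_center (a point): Centre of the plain round wooden dowel, 26 mm in diameter, 220 mm long, 80 to 155 g; x = its axis, towards the end that sticks out of the holder (both ends are alike). At the start it lies level in the holder with its axis 39 mm above the bench.
- dowel: The same dowel; origin on its side surface at mid length, x = its axis.
- keeper: Dowel's holder, a fixed grey grooved block 140 x 60 x 48 mm. Origin on the bench under the groove, x along the groove to its open end; block from x = -125 to +15 mm. The dowel's centre starts within 5 mm of x = 0, so its front 90 to 100 mm stick out and can be gripped from above; the rear lies between walls (3 mm each side: no room for fingers). Groove open above: lift straight up.
- tray_floor (a point): Middle of the catch tray's floor, 14 mm above the bench, at x = 120 mm. Axes as fixture. The tray is open above, inside about 69 x 80 mm (x = 86 to 155), side walls up to 46 mm above the bench, end wall up to 58 mm.
- loupe: Bystander: black stand loupe 41 x 41 x 34 mm; origin at its underside.
- pen_black: Bystander: black pen 135 x 13 x 12 mm; origin at its underside.
- side_cutter: Bystander: red-handled side cutter 125 x 44 x 12 mm; origin at its underside.
- relay_1: Bystander: black relay block 35 x 28 x 22 mm; origin at its underside.

How it is judged:
By the outcome, as a careful person would: the job done as asked, in the order asked, and still so for the second after the job is handed in, with the robot touching nothing.
It also fails if it takes over 54 s, if anything falls off the work surface, if the arm or the gripper's body presses on something with over 40 N, if the wrist force passes 120 N, or if a joint passes its speed limit or range.

## Working session

There is one attempt and no reset: what is moved stays moved. The work goes in short steps, Python scripts to look and compute and a shell command to move; the robot and the scene stay as the last step left them, time stands still between calls to the robot, and variables do not carry over. Pictures are saved under pics/ and viewed, and the job is handed in when it is done.

```bash
ls; mkdir -p pics; python3 - <<'E'
from cell import r
import cv2,numpy as np
print(r.read_state(), r.tcp_to_tips)
for n in("side","top"):
    p,d=r.snapshot(n); cv2.imwrite(f"pics/{n}0.png",p[:,:,::-1]); np.save(f"{n}0d.npy",d); np.save(f"{n}0.npy",p)
    print(n,r.calibration(n))
E
```

```text
pics
{'time_s': 0.0, 'joints': array([1.14638167e+00, 2.59165375e-01, 2.07352124e-02, 1.33374159e+00,
       2.58673274e-05, 1.41817024e+00]), 'qvel': array([ 0.00113305, -0.00130708, -0.0002885 , -0.00043695, -0.00012213,
       -0.00064166]), 'effort': array([-4.14153765e-03, -5.55644810e+01,  3.44529462e+01,  1.37064714e-02,
       -4.51172746e-04, -8.02198201e-07]), 'tool_pos': array([0.14753821, 0.52953519, 0.2416703 ]), 'tool_rot': array([ 1.35476383e-01,  9.90780337e-01, -6.55605472e-04, -2.08076399e-04]), 'ft_force': array([-0.8131001 ,  0.22150303,  0.07680439]), 'wrist_torque': array([-0.01065561, -0.01488484,  0.00058592]), 'opening': 0.08551202930278765} 0.011
side {'fx': 417.2111616091825, 'fy': 417.2111616091825, 'cx': 285.0498447483126, 'cy': 208.26874155358877, 'distortion': array([-0.06443315,  0.        ,  0.        ,  0.        ,  0.        ]), 'rvec': array([-0.05989796, -2.83683503,  1.34095041]), 'tvec': array([0.54184544, 0.03970282, 1.22909315])}
top {'fx': 438.9432693627156, 'fy': 438.9432693627156, 'cx': 282.7945215052931, 'cy': 208.8941652590599, 'distortion': array([-0.09252726,  0.        ,  0.        ,  0.        ,  0.        ]), 'rvec': array([ 2.11680964, -2.12076147,  0.21411838]), 'tvec': array([0.03309013, 0.52508875, 1.26189667])}
```

View pics/side0.png

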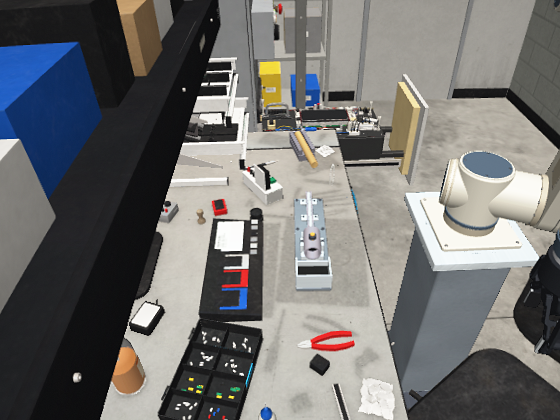

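View pics/top0.png

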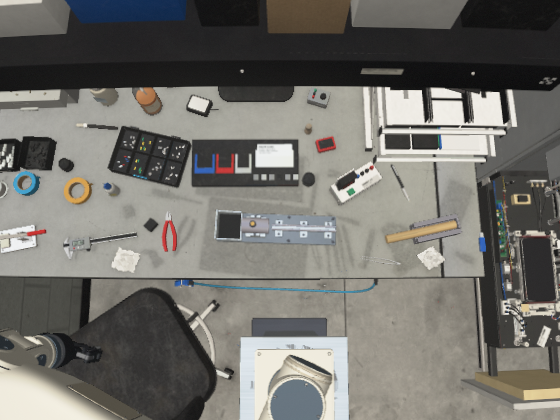

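The top view shows the fixture at about (275,228) with the tray on the left, so the push is towards image left. The dowel in its holder is near (420,231). Next I'll zoom in and build helpers.

```bash
cat > h.py <<'E'
from cell import r
import cv2,numpy as np
from scipy.spatial.transform import Rotation as R
def cal(n):
    c=r.calibration(n); K=np.array([[c['fx'],0,c['cx']],[0,c['fy'],c['cy']],[0,0,1]]); return K,c['distortion'],c['rvec'],c['tvec']
def plane(n,px,z):
    K,D,rv,tv=cal(n); px=np.array(px,float).reshape(-1,1,2)
    u=cv2.undistortPoints(px,K,D).reshape(-1,2); Rm=cv2.Rodrigues(rv)[0]
    d=np.c_[u,np.ones(len(u))]@Rm; o=-Rm.T@tv
    return o+d*((z-o[2])/d[:,2])[:,None]
def proj(n,P):
    K,D,rv,tv=cal(n); return cv2.projectPoints(np.array(P,float).reshape(-1,1,3),rv,tv,K,D)[0].reshape(-1,2)
def cloud(n,d):
    K,D,rv,tv=cal(n); h,w=d.shape; v,u=np.mgrid[:h,:w]
    p=cv2.undistortPoints(np.stack([u,v],-1).reshape(-1,1,2).astype(float),K,D).reshape(-1,2)
    z=d.reshape(-1,1); return ((np.c_[p*z,z]-tv)@cv2.Rodrigues(rv)[0]).reshape(h,w,3)
def snap(n,name,box=None,s=1):
    p,d=r.snapshot(n); q=p[:,:,::-1]
    if box: x0,y0,x1,y1=box; q=cv2.resize(q[y0:y1,x0:x1],None,fx=s,fy=s,interpolation=cv2.INTER_CUBIC)
    cv2.imwrite(f'pics/{name}.png',q); return p,d
E
python3 - <<'E'
from h import *
p=np.load('top0.npy')[:,:,::-1]; d=np.load('top0d.npy')
cv2.imwrite('pics/z1.png',cv2.resize(p[195:260,200:350],None,fx=5,fy=5,interpolation=cv2.INTER_CUBIC))
cv2.imwrite('pics/z2.png',cv2.resize(p[200:265,370:480],None,fx=7,fy=7,interpolation=cv2.INTER_CUBIC))
q=np.load('side0.npy')[:,:,::-1]
cv2.imwrite('pics/z3.png',cv2.resize(q[120:300,240:370],None,fx=3.3,fy=3.3,interpolation=cv2.INTER_CUBIC))
C=cloud('top',d)
for v in (216,220,224,228,231,234,238,242): print(v,np.round(C[v,[220,228,240,250,256,262,280,300,320,332]][:,2]*1000))
print(C[228,[228,320]],C[231,420])
hsv=cv2.cvtColor(p.copy(),cv2.COLOR_BGR2HSV)[200:265,370:480]
print(hsv[31,50],hsv[38,30])
E
```

```text
216 [14. 17. 15. 61. 60. 16. 13. 14. 12.  8.]
220 [  13.   15.   14.   77.   75.   75.   19.    7. 1340.    7.]
224 [15. 16. 32. 95. 83. 80. 49. 22. 12. 15.]
228 [15. 13. 35. 75. 74. 74. 45. 44. 37. 41.]
231 [12. 10. 34. 63. 63. 63. 23. 24. 27. 44.]
234 [11. 16. 36. 60. 62. 37. 22. 22. 12. 13.]
238 [52. 44. 33. 11. 14. 15. 11. 15. 15. 13.]
242 [ 0.  1.  2. -4.  4. 11. 13. 11. 12. 14.]
[[ 0.47365649  0.19989512  0.01264304]
 [ 0.46938355 -0.07961859  0.0373466 ]] [ 0.45719191 -0.37905555  0.05079441]
[ 19  98 196] [ 18 104 188]
```

View pics/z1.png

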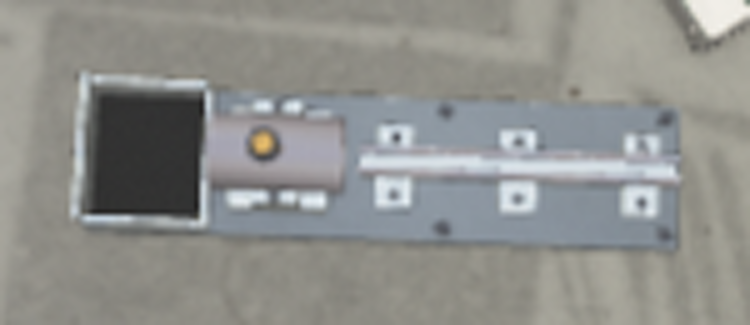

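View pics/z2.png

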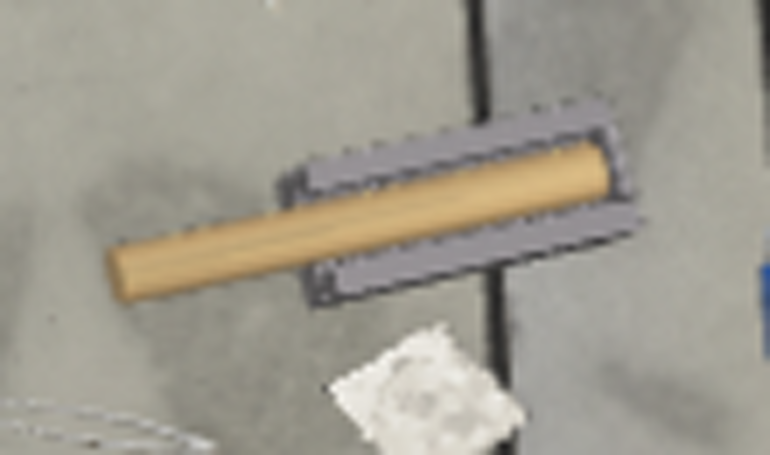

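View pics/z3.png

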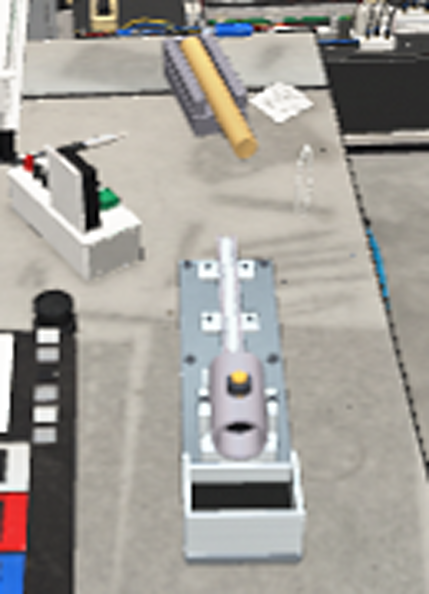

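```bash
python3 - <<'E'
from h import *
for n in('top','side'):
    K,D,rv,tv=cal(n); print(n,'cam',np.round(-cv2.Rodrigues(rv)[0].T@tv,3))
p=np.load('top0.npy')[:,:,::-1].copy()
def z1(pts): return (np.array(pts,float)+.5)/5-.5+[200,195]
def show(l,a): print(l,np.round(a*1000,1).tolist())
show('boss',plane('top',z1([[262,143]]),.092))
show('rail ends -10,-200',plane('top',z1([[360,161],[680,172]]),.042))
show('screws',plane('top',z1([[446,170],[665.5,177]]),.012))
show('plate right corners',plane('top',z1([[680,106],[676,247]]),.012))
show('sleeve mouth edge tops(z78)',plane('top',z1([[343,153]]),.070))
# orange blobs
hsv=cv2.cvtColor(p,cv2.COLOR_BGR2HSV)
m=cv2.inRange(hsv,(10,60,110),(28,255,255))
for b in ((245,215,262,232),(380,212,465,250)):
    s=np.zeros_like(m); s[b[1]:b[3],b[0]:b[2]]=m[b[1]:b[3],b[0]:b[2]]
    c=max(cv2.findContours(s,cv2.RETR_EXTERNAL,cv2.CHAIN_APPROX_NONE)[0],key=cv2.contourArea)
    print(cv2.minAreaRect(c), cv2.moments(s,True)['m10']/cv2.moments(s,True)['m00'],cv2.moments(s,True)['m01']/cv2.moments(s,True)['m00'])
    if b[0]==380:
        v,u=np.nonzero(s); P=plane('top',np.c_[u,v],.039)[:,:2]; mu=P.mean(0); e=np.linalg.eigh(np.cov(P.T))[1][:,1]; e*=np.sign(e[1])
        t=(P-mu)@e; print('dowel',mu,e,np.degrees(np.arctan2(e[1],e[0])),t.min(),t.max(),2*np.sqrt(((P-mu)@[-e[1],e[0]]).var()*3))
# rail line
g=p[195:260,200:350].min(2).astype(int)
out=[]
for u in range(275,334):
    col=p[222:235,u].min(1).astype(float); w=np.clip(col-150,0,None)
    if w.sum()>0: out.append((u,222+(w*np.arange(13)).sum()/w.sum()))
P=plane('top',out,.042)[:,:2]; k=np.polyfit(P[:,1],P[:,0],1); print('rail x=',k,'res',np.std(P[:,0]-np.polyval(k,P[:,1])))
# side
q=np.load('side0.npy')[:,:,::-1].copy(); m=cv2.inRange(cv2.cvtColor(q,cv2.COLOR_BGR2HSV),(10,60,110),(28,255,255))
s=np.zeros_like(m); s[125:175,285:330]=m[125:175,285:330]
v,u=np.nonzero(s); print(cv2.minAreaRect(np.c_[u,v].astype(np.float32)))
P=plane('side',np.c_[u,v],.039)[:,:2]; mu=P.mean(0); e=np.linalg.eigh(np.cov(P.T))[1][:,1]; e*=np.sign(e[1])
t=(P-mu)@e; print('dowel side',mu,e,np.degrees(np.arctan2(e[1],e[0])),t.min(),t.max())
s=np.zeros_like(m); s[228:242,303:322]=m[228:242,303:322]; v,u=np.nonzero(s); print(u.mean(),v.mean()); show('boss side',plane('side',[[u.mean(),v.mean()]],.092))
def z3(pts): return (np.array(pts,float)+.5)/3.3-.5+[240,120]
show('side rail end -200',plane('side',z3([[228,238]]),.042))
E
```

```text
top cam [0.267 0.037 1.34 ]
side cam [0.556 0.906 0.821]
boss [[475.2, 121.1, 92.0]]
rail ends -10,-200 [[472.6, 65.7, 42.0], [465.5, -126.0, 42.0]]
screws [[471.7, 13.7, 12.0], [467.0, -120.7, 12.0]]
plate right corners [[511.2, -130.8, 12.0], [423.9, -126.1, 12.0]]
sleeve mouth edge tops(z78) [[472.9, 75.1, 70.0]]
((252.0, 223.0), (4.0, 4.0), 90.0) 252.05 223.1
((420.7069091796875, 231.44239807128906), (8.647759437561035, 72.99375915527344), 77.6192398071289) 420.3898858075041 231.41598694942903
dowel [ 0.45771589 -0.38439925] [-0.20780798  0.97816964] 101.99392519643965 -0.11609004194235824 0.11217755528143358 0.02538108252051863
rail x= [0.01918884 0.46957175] res 0.0020822368949093284
((303.3917541503906, 146.5724639892578), (38.01285171508789, 40.31482696533203), 1.7357046604156494)
dowel side [ 0.45501687 -0.38067989] [-0.17854523  0.98393171] 100.28503485228799 -0.17936114608165538 0.12493417637849323
312.0 234.33333333333334
boss side [[475.8, 127.6, 92.0]]
side rail end -200 [[464.3, -118.0, 42.0]]
```

```bash
cat >> h.py <<'E'
def yawy():
    M=R.from_quat(r.read_state()['tool_rot']).as_matrix(); return np.degrees(np.arctan2(M[1,1],M[0,1]))
def plan(xyz,yaw,n=8):
    s=r.read_state(); M=R.from_quat(s['tool_rot']); a=np.radians(yaw); y=np.array([np.cos(a),np.sin(a),0]); z=np.array([0,0,-1.]); x=np.cross(y,z)
    T=R.from_matrix(np.c_[x,y,z]); rv=(M.inv()*T).as_rotvec()
    print('pos',np.round(s['tool_pos'],4),'yawy',round(yawy(),2),'F',np.round(s['ft_force'],1),'open',round(s['opening'],4),'t',s['time_s'])
    print('total rv',np.round(rv,4),'per row',np.round(rv/n,4)); d=(np.array(xyz)-s['tool_pos'])/n
    print('shift total now-axes',np.round(M.inv().apply(d*n),4))
    for i in range(n): print(i,np.round((M*R.from_rotvec(rv*i/n)).inv().apply(d),4))
E
python3 - <<'E'
from h import *
def z2(pts): return (np.array(pts,float)+.5)/7-.5+[370,200]
def show(l,a): print(l,np.round(a*1000,1).tolist())
c=np.array([.458,-.386]);e=np.array([-.208,.978])
K=plane('top',z2([[300,168],[332,270],[603,98],[642,215]]),.048); show('keeper top corners',K)
for k in K: print((k[:2]-c)@e*1000,(k[:2]-c)@[e[1],-e[0]]*1000)
D=plane('top',z2([[118,274],[607,170]]),.039); show('dowel ends',D)
show('tip face low/high',plane('top',z2([[112,276]]),.030)); show('rear top',plane('top',z2([[607,172]]),.052))
t=c+e*.034; print('grasp',t)
plan([t[0],t[1],.20],12,20)
E
```

```text
keeper top corners [[480.3, -358.1, 48.0], [436.0, -369.5, 48.0], [510.6, -494.5, 48.0], [459.1, -507.9, 48.0]]
22.629810148225218 27.610513193092604
20.71719899891347 -18.034101277298905
-117.08522200379949 28.903406741797472
-119.43945900009054 -24.257180940580746
dowel ends [[436.0, -278.9, 39.0], [480.4, -497.5, 39.0]]
tip face low/high [[436.3, -278.4, 30.0]]
rear top [[477.4, -492.1, 52.0]]
grasp [ 0.450928 -0.352748]
pos [0.1476 0.5296 0.2417] yawy 74.43 F [ 0.7  0.2 -0.3] open 0.0853 t 0.1
total rv [-1.1000e-03  5.0000e-04  1.0896e+00] per row [-0.0001  0.      0.0545]
shift total now-axes [-0.5291 -0.7685  0.0425]
0 [-0.0265 -0.0384  0.0021]
1 [-0.0285 -0.0369  0.0021]
2 [-0.0305 -0.0353  0.0021]
3 [-0.0324 -0.0336  0.0021]
4 [-0.0341 -0.0318  0.0021]
5 [-0.0358 -0.0299  0.0021]
6 [-0.0374 -0.0279  0.0021]
7 [-0.0389 -0.0258  0.0021]
8 [-0.0402 -0.0237  0.0021]
9 [-0.0414 -0.0214  0.0021]
10 [-0.0425 -0.0192  0.0021]
11 [-0.0435 -0.0168  0.0021]
12 [-0.0444 -0.0144  0.0021]
13 [-0.0451 -0.012   0.0021]
14 [-0.0457 -0.0095  0.0021]
15 [-0.0461 -0.007   0.0021]
16 [-0.0464 -0.0045  0.0021]
17 [-0.0466 -0.0019  0.0021]
18 [-0.0466  0.0006  0.0021]
19 [-0.0465  0.0031  0.0021]
```

```bash
python3 - <<'E'
from h import *
plan([.40,.25,.21],45,8)
E
```

```text
pos [0.1476 0.5296 0.2417] yawy 74.43 F [ 0.7  0.2 -0.3] open 0.0853 t 0.1
total rv [-1.200e-03  1.000e-04  5.136e-01] per row [-0.0001  0.      0.0642]
shift total now-axes [-0.3182 -0.2015  0.0319]
0 [-0.0398 -0.0252  0.004 ]
1 [-0.0413 -0.0226  0.004 ]
2 [-0.0427 -0.0199  0.004 ]
3 [-0.0439 -0.0171  0.004 ]
4 [-0.0449 -0.0143  0.004 ]
5 [-0.0457 -0.0114  0.004 ]
6 [-0.0463 -0.0084  0.004 ]
7 [-0.0468 -0.0054  0.004 ]
```

```bash
python3 -m handwheel '[-0.040,-0.025,0.004,0,0,0.064,0, -0.041,-0.023,0.004,0,0,0.064,0, -0.043,-0.020,0.004,0,0,0.064,0, -0.044,-0.017,0.004,0,0,0.064,0, -0.045,-0.014,0.004,0,0,0.064,0, -0.046,-0.011,0.004,0,0,0.064,0, -0.046,-0.008,0.004,0,0,0.064,0, -0.047,-0.005,0.004,0,0,0.064,0]' 40; python3 - <<'E'
from h import *
plan([.46,-.10,.20],28,8)
E
```

```text
time_s: 0.9
tool_pos: [0.4025, 0.2494, 0.21]
tool_rot: [0.383, 0.924, -0.0, -0.0]
ft_force: [0.0, 1.5, -0.4]
opening: 0.0855
pos [0.4025 0.2494 0.21  ] yawy 44.94 F [ 0.   1.5 -0.4] open 0.0855 t 0.9
total rv [-1.000e-04 -1.000e-04  2.957e-01] per row [-0.    -0.     0.037]
shift total now-axes [-0.2879 -0.2061  0.01  ]
0 [-0.036  -0.0258  0.0013]
1 [-0.0369 -0.0244  0.0013]
2 [-0.0378 -0.023   0.0013]
3 [-0.0386 -0.0216  0.0013]
4 [-0.0394 -0.0202  0.0013]
5 [-0.0401 -0.0187  0.0013]
6 [-0.0408 -0.0172  0.0013]
7 [-0.0414 -0.0157  0.0013]
```

```bash
python3 -m handwheel '[-0.036,-0.026,0.001,0,0,0.037,0, -0.037,-0.024,0.001,0,0,0.037,0, -0.038,-0.023,0.001,0,0,0.037,0, -0.039,-0.022,0.001,0,0,0.037,0, -0.039,-0.020,0.001,0,0,0.037,0, -0.040,-0.019,0.001,0,0,0.037,0, -0.041,-0.017,0.001,0,0,0.037,0, -0.041,-0.016,0.001,0,0,0.037,0]'; python3 - <<'E'
from h import *
plan([.449,-.345,.12],12,8)
E
```

```text
time_s: 1.7
tool_pos: [0.4596, -0.1002, 0.2021]
tool_rot: [0.515, 0.857, 0.0, -0.0]
ft_force: [0.7, 0.6, -0.5]
opening: 0.0858
pos [ 0.4596 -0.1002  0.2021] yawy 28.03 F [ 0.7  0.6 -0.5] open 0.0858 t 1.7
total rv [-1.000e-04 -2.000e-04  2.798e-01] per row [-0.    -0.     0.035]
shift total now-axes [-0.2111 -0.1244  0.0821]
0 [-0.0264 -0.0155  0.0103]
1 [-0.0269 -0.0146  0.0103]
2 [-0.0274 -0.0137  0.0103]
3 [-0.0279 -0.0127  0.0103]
4 [-0.0283 -0.0117  0.0103]
5 [-0.0287 -0.0107  0.0103]
6 [-0.029  -0.0097  0.0103]
7 [-0.0294 -0.0087  0.0103]
```

```bash
python3 -m handwheel '[-0.026,-0.016,0.010,0,0,0.035,0, -0.027,-0.015,0.010,0,0,0.035,0, -0.027,-0.014,0.010,0,0,0.035,0, -0.028,-0.013,0.010,0,0,0.035,0, -0.028,-0.012,0.010,0,0,0.035,0, -0.029,-0.011,0.010,0,0,0.035,0, -0.029,-0.010,0.010,0,0,0.035,0, -0.029,-0.009,0.010,0,0,0.035,0]'; python3 - <<'E'
from h import *
plan([.449,-.345,.031],12,8)
snap('top','g1',(370,180,480,265),7)
E
```

```text
time_s: 2.5
tool_pos: [0.4464, -0.3444, 0.1215]
tool_rot: [0.629, 0.777, 0.0, -0.0]
ft_force: [-0.5, 0.3, -0.7]
opening: 0.0854
pos [ 0.4464 -0.3444  0.1215] yawy 12.0 F [-0.5  0.3 -0.7] open 0.0854 t 2.5
total rv [-0.0003 -0.0006 -0.    ] per row [-0.     -0.0001 -0.    ]
shift total now-axes [-0.0012  0.0024  0.0905]
0 [-0.0001  0.0003  0.0113]
1 [-0.0001  0.0003  0.0113]
2 [-0.0001  0.0003  0.0113]
3 [-0.0001  0.0003  0.0113]
4 [-0.0001  0.0003  0.0113]
5 [-0.0001  0.0003  0.0113]
6 [-0.0001  0.0003  0.0113]
7 [-0.0001  0.0003  0.0113]
```

View pics/g1.png

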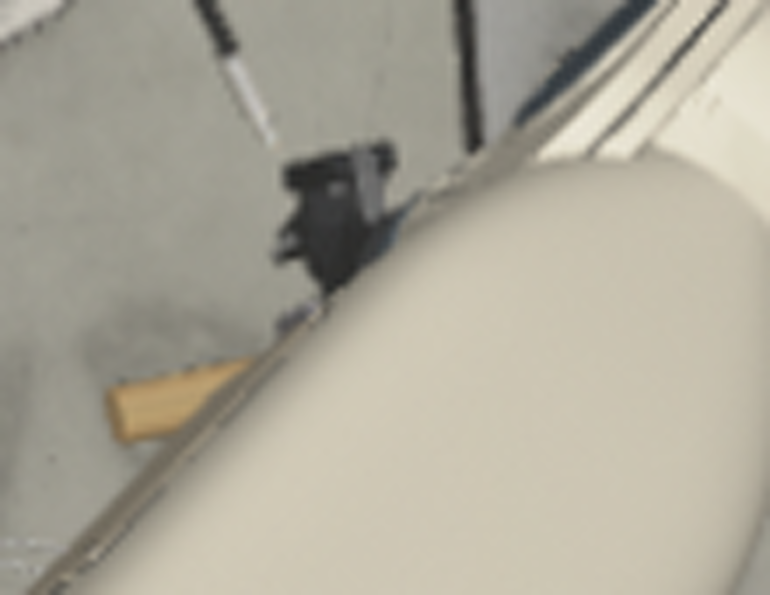

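```bash
python3 -m handwheel '[0,0.0024,0.014,0,0,0,0, 0,0,0.014,0,0,0,0, -0.001,0,0.014,0,0,0,0, 0,0,0.014,0,0,0,0, 0,0,0.014,0,0,0,0, 0,0,0.012,0,0,0,0, 0,0,0.006,0,0,0,0, 0,0,0.0025,0,0,0,0]' 60; python3 - <<'E'
from h import *
plan([.449,-.345,.031],12,8)
snap('side','g2',(240,90,380,190),5)
E
```

```text
time_s: 3.35
tool_pos: [0.4492, -0.3435, 0.0312]
tool_rot: [0.629, 0.778, 0.0, -0.0]
ft_force: [-0.6, 0.1, 0.8]
opening: 0.0854
pos [ 0.4492 -0.3435  0.0312] yawy 12.09 F [-0.6  0.1  0.8] open 0.0854 t 3.35
total rv [-0.0005 -0.0008  0.0016] per row [-0.0001 -0.0001  0.0002]
shift total now-axes [-0.0014 -0.0005  0.0002]
0 [-0.0002 -0.0001  0.    ]
1 [-0.0002 -0.0001  0.    ]
2 [-0.0002 -0.0001  0.    ]
3 [-0.0002 -0.0001  0.    ]
4 [-0.0002 -0.0001  0.    ]
5 [-0.0002 -0.0001  0.    ]
6 [-0.0002 -0.0001  0.    ]
7 [-0.0002 -0.0001  0.    ]
```

View pics/g2.png

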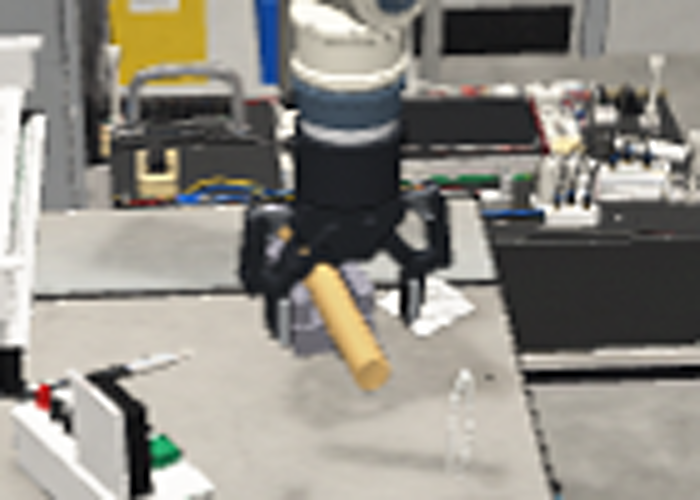

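The side view shows the fingers straddling the dowel, at crop columns 275 and 412 with the dowel near 335, in front of the holder. Next I close them.

```bash
python3 -m handwheel '[0,0,0,0,0,0,0.3, 0,0,0,0,0,0,0.5, 0,0,0,0,0,0,0.7, 0,0,0,0,0,0,0.9, 0,0,0,0,0,0,1, 0,0,0,0,0,0,1, 0,0,0,0,0,0,1, 0,0,0,0,0,0,1]' 60; python3 -c "
from cell import r;s=r.read_state();print(s['wrist_torque'],s['ft_force'])"
```

```text
time_s: 4.2
tool_pos: [0.4494, -0.3438, 0.032]
tool_rot: [0.629, 0.778, -0.0, 0.0]
ft_force: [-1.4, 1.4, 4.6]
opening: 0.0243
[ 0.0490417   0.08980647 -0.07494472] [-1.35221061  1.4370139   4.62391487]
```

```bash
python3 -m handwheel '[0,0,-0.005,0,0,0,1, 0,0,-0.01,0,0,0,1, 0,0,-0.015,0,0,0,1, 0,0,-0.02,0,0,0,1, 0,0,-0.02,0,0,0,1, 0,0,-0.02,0,0,0,1, 0,0,-0.01,0,0,0,1, 0,0,0,0,0,0,1]'; python3 - <<'E'
from h import *
s=r.read_state(); print(s['wrist_torque'],s['ft_force'])
p,d=snap('side','g3',(240,70,380,190),5)
q=p[:,:,::-1].copy(); m=cv2.inRange(cv2.cvtColor(q,cv2.COLOR_BGR2HSV),(10,60,110),(28,255,255))
n,l,st,c=cv2.connectedComponentsWithStats(m); print([ (st[i],c[i]) for i in range(1,n) if st[i,4]>60])
E
```

```text
time_s: 5.0
tool_pos: [0.4498, -0.3442, 0.1333]
tool_rot: [0.629, 0.778, -0.0, 0.001]
ft_force: [0.7, 0.2, -2.0]
opening: 0.0243
[ 0.03865987 -0.00882351  0.00754074] [ 0.69183     0.23779648 -2.00880077]
[(array([ 116,    0,   30,   76, 1116], dtype=int32), array([131.84856631,  33.05555556])), (array([259,  61,  23,  46, 826], dtype=int32), array([270.50242131,  81.40193705])), (array([389, 105,  13,  45, 324], dtype=int32), array([394.82407407, 133.51234568])), (array([267, 120,   9,  10,  61], dtype=int32), array([271.13114754, 124.95081967])), (array([306, 120,  13,  22, 155], dtype=int32), array([311.11612903, 131.64516129])), (array([395, 157,  10,  18,  75], dtype=int32), array([401.13333333, 165.38666667])), (array([197, 209,   8,  15,  70], dtype=int32), array([200.12857143, 216.57142857])), (array([ 111,  347,   34,   47, 1085], dtype=int32), array([127.32442396, 371.69861751]))]
```

View pics/g3.png

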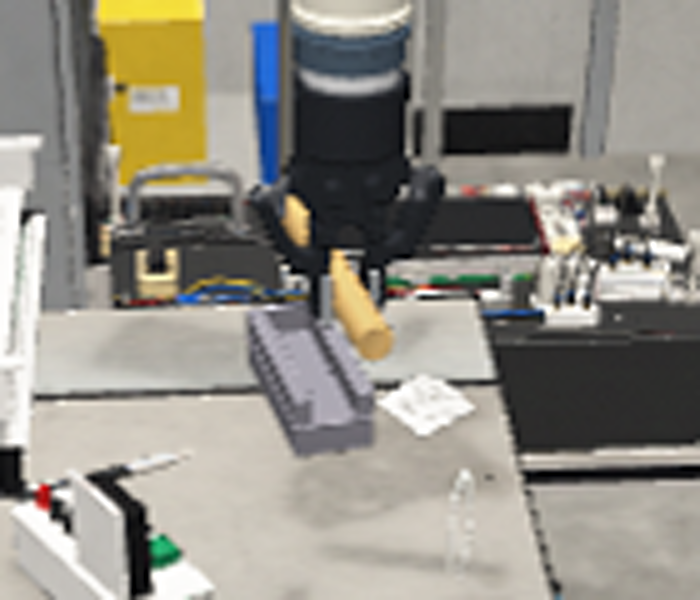

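```bash
python3 - <<'E'
from h import *
p,d=r.snapshot('side')
q=p[:,:,::-1].copy(); m=cv2.inRange(cv2.cvtColor(q,cv2.COLOR_BGR2HSV),(10,60,110),(28,255,255))
n,l,st,c=cv2.connectedComponentsWithStats(m); C=cloud('side',d)
S=r.read_state(); g=S['tool_pos']; a=np.radians(12); e=np.array([-np.sin(a),np.cos(a)])
pts=[]
for box in ((306,118,322,145),(294,105,304,120)):
    s=np.zeros_like(m); s[box[1]:box[3],box[0]:box[2]]=m[box[1]:box[3],box[0]:box[2]]
    s=cv2.erode(s,np.ones((3,3))); P=C[s>0]; t=(P[:,:2]-g[:2])@e; o=np.argsort(t)
    k=np.polyfit(t,P[:,2],1); print(len(P),'t',t.min(),t.max(),'z fit',k,'median z',np.median(P[:,2]),np.median(t), 'lat',np.median((P[:,:2]-g[:2])@[e[1],-e[0]]))
tip=plane('side',[[ (375+.5)/5-.5+240,(338+.5)/5-.5+70]],g[2]+.008); print('tip t',(tip[0,:2]-g[:2])@e,tip)
E
```

```text
84 t -0.024135862932632212 0.07423358656099006 z fit [-0.09935368  0.15093311] median z 0.14801482165785348 0.049857381662480334 lat 0.002887816742003324
15 t -0.11761320865754865 1.200245216924497 z fit [0.52043164 0.1958663 ] median z 0.1453946548897296 -0.09644415397583186 lat 0.007764899415555387
tip t 0.06367327719481097 [[ 0.43415893 -0.28161097  0.13928108]]
```

```bash
python3 - <<'E'
from h import *
plan([.4702,-.0055,.11],-2.1,9)
E
```

```text
pos [ 0.4492 -0.3435  0.1313] yawy 12.09 F [-0.5 -0.2 -1.3] open 0.0241 t 5.1
total rv [-0.0003 -0.0004  0.2476] per row [-0.     -0.      0.0275]
shift total now-axes [0.3261 0.0914 0.0214]
0 [0.0362 0.0102 0.0024]
1 [0.0365 0.0092 0.0024]
2 [0.0367 0.0081 0.0024]
3 [0.0369 0.0071 0.0024]
4 [0.0371 0.0061 0.0024]
5 [0.0373 0.0051 0.0024]
6 [0.0374 0.0041 0.0024]
7 [0.0375 0.003  0.0024]
8 [0.0376 0.002  0.0024]
```

```bash
python3 -m handwheel '[0.018,0.005,0,0,0,0.027,1, 0.036,0.010,0,0,0,0.027,1, 0.037,0.009,0,0,0,0.027,1, 0.037,0.008,0,0,0,0.027,1, 0.037,0.007,0,0,0,0.027,1, 0.037,0.006,0,0,0,0.027,1, 0.037,0.005,0,0,0,0.027,1, 0.019,0.002,0,0,0,0.027,1]'; python3 - <<'E'
from h import *
plan([.4702,-.0055,.08],-2.1,8)
E
```

```text
time_s: 5.9
tool_pos: [0.4702, -0.0784, 0.1307]
tool_rot: [0.709, 0.706, -0.0, -0.001]
ft_force: [0.4, -0.9, -0.8]
opening: 0.0242
pos [ 0.4702 -0.0784  0.1307] yawy -0.26 F [ 0.4 -0.9 -0.8] open 0.0242 t 5.9
total rv [-0.002  -0.0012  0.0322] per row [-0.0003 -0.0001  0.004 ]
shift total now-axes [ 0.0728 -0.0002  0.0508]
0 [ 0.0091 -0.      0.0063]
1 [ 0.0091 -0.0001  0.0063]
2 [ 0.0091 -0.0001  0.0063]
3 [ 0.0091 -0.0001  0.0063]
4 [ 0.0091 -0.0002  0.0063]
5 [ 0.0091 -0.0002  0.0063]
6 [ 0.0091 -0.0003  0.0063]
7 [ 0.0091 -0.0003  0.0063]
```

```bash
python3 -m handwheel '[0.010,0,0.004,0,0,0.004,1, 0.012,0,0.008,0,0,0.004,1, 0.012,0,0.008,0,0,0.004,1, 0.012,0,0.008,0,0,0.004,1, 0.012,0,0.008,0,0,0.004,1, 0.010,0,0.008,0,0,0.004,1, 0.004,0,0.008,0,0,0.004,1, 0,0,0.003,0,0,0.004,1]'; python3 - <<'E'
from h import *
plan([.4702,-.0055,.047],-2.1,8)
snap('side','p1',(270,160,350,280),5)
snap('top','p1t',(200,180,350,260),5)
E
```

```text
time_s: 6.7
tool_pos: [0.4718, -0.0085, 0.0758]
tool_rot: [0.72, 0.694, -0.0, -0.0]
ft_force: [-0.5, -0.2, -1.5]
opening: 0.0243
pos [ 0.4718 -0.0085  0.0758] yawy -2.09 F [-0.5 -0.2 -1.5] open 0.0243 t 6.7
total rv [-0.0011 -0.0001  0.0002] per row [-0.0001 -0.      0.    ]
shift total now-axes [ 0.0029 -0.0017  0.0288]
0 [ 0.0004 -0.0002  0.0036]
1 [ 0.0004 -0.0002  0.0036]
2 [ 0.0004 -0.0002  0.0036]
3 [ 0.0004 -0.0002  0.0036]
4 [ 0.0004 -0.0002  0.0036]
5 [ 0.0004 -0.0002  0.0036]
6 [ 0.0004 -0.0002  0.0036]
7 [ 0.0004 -0.0002  0.0036]
```

View pics/p1.png

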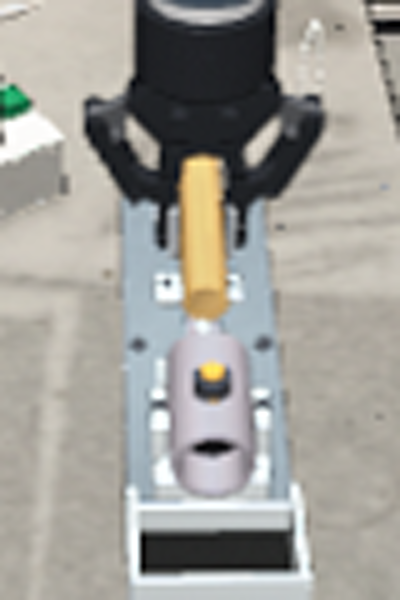

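View pics/p1t.png

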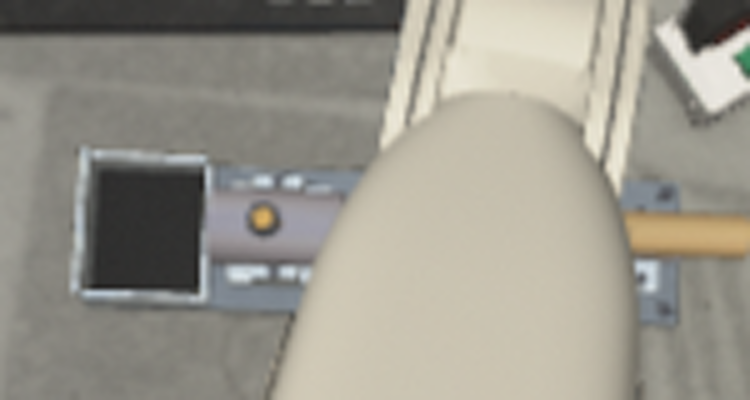

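```bash
python3 -m handwheel '[0.001,-0.001,0.004,0,0,0,1, 0.001,0,0.005,0,0,0,1, 0,0,0.005,0,0,0,1, 0,0,0.005,0,0,0,1, 0,0,0.003,0,0,0,1, 0,0,0.002,0,0,0,1, 0,0,0.001,0,0,0,1, 0,0,0,0,0,0,1]'; python3 -c "
from cell import r;s=r.read_state();print(s['wrist_torque'],s['ft_force'],s['tool_pos'])"
```

```text
time_s: 7.6
tool_pos: [0.4713, -0.007, 0.0517]
tool_rot: [0.72, 0.694, -0.0, -0.0]
ft_force: [0.3, 0.1, -1.0]
opening: 0.024
[0.0401624  0.01539995 0.00814605] [ 0.30084968  0.07056896 -0.98395956] [ 0.47125816 -0.00703647  0.05170474]
```

```bash
python3 -m handwheel '[0,0,0.001,0,0,0,1, 0,0,0.001,0,0,0,1, 0,0,0.001,0,0,0,1, 0,0,0.0005,0,0,0,1, 0,0,0,0,0,0,1, 0,0,0,0,0,0,1, 0,0,0,0,0,0,1, 0,0,0,0,0,0,1]'; python3 - <<'E'
from h import *
s=r.read_state();print(s['wrist_torque'],s['ft_force'],s['tool_pos'])
snap('side','p2',(270,160,350,280),5)
E
```

```text
time_s: 8.4
tool_pos: [0.4714, -0.007, 0.0484]
tool_rot: [0.72, 0.694, 0.0, 0.0]
ft_force: [0.3, 1.3, 3.9]
opening: 0.0241
[ 0.15549896  0.25264667 -0.00762441] [0.25018615 1.26701247 3.85017483] [ 0.47136134 -0.00703056  0.04843717]
```

View pics/p2.png

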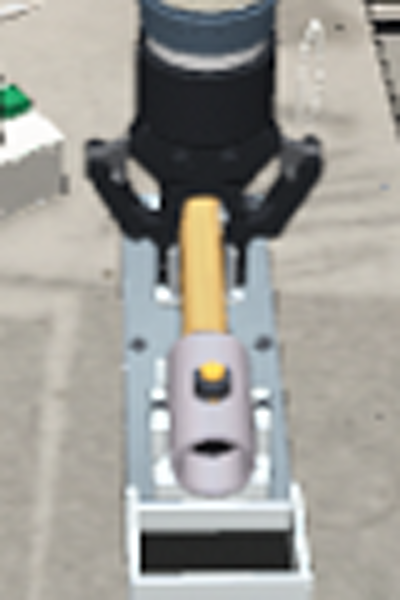

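Contact shows about 5 N up, and the dowel lies in line with the sleeve. Next I release it and lift off.

```bash
python3 -m handwheel '[0,0,0,0,0,0,0.6, 0,0,0,0,0,0,0.5, 0,0,0,0,0,0,0.3, 0,0,0,0,0,0,0.2, 0,0,0,0,0,0,0.1, 0,0,0,0,0,0,0, 0,0,0,0,0,0,0, 0,0,-0.005,0,0,0,0]'; python3 -m handwheel '[0,0,-0.01,0,0,0,0, 0,0,-0.02,0,0,0,0, 0,0,-0.03,0,0,0,0, 0,0,-0.03,0,0,0,0, -0.03,0,-0.02,0,0,0,0, -0.04,0,0,0,0,0,0, -0.04,0,0,0,0,0,0, -0.03,0,0,0,0,0,0]'; python3 - <<'E'
from h import *
plan([.4644,-.12,.048],-2.1,8)
p,d=snap('side','p3',(250,130,370,280),4)
snap('top','p3t',(200,180,350,260),5)
E
```

```text
time_s: 9.25
tool_pos: [0.4709, -0.007, 0.053]
tool_rot: [0.72, 0.694, -0.0, -0.0]
ft_force: [-0.2, 0.5, 0.1]
opening: 0.0855
time_s: 10.05
tool_pos: [0.466, -0.1489, 0.1645]
tool_rot: [0.72, 0.694, 0.0, 0.001]
ft_force: [0.6, 0.3, -0.4]
opening: 0.0853
pos [ 0.466  -0.1489  0.1645] yawy -2.14 F [ 0.6  0.3 -0.4] open 0.0853 t 10.05
total rv [ 0.0015  0.0009 -0.0008] per row [ 0.0002  0.0001 -0.0001]
shift total now-axes [ 0.0289 -0.0029  0.1165]
0 [ 0.0036 -0.0004  0.0146]
1 [ 0.0036 -0.0004  0.0146]
2 [ 0.0036 -0.0004  0.0146]
3 [ 0.0036 -0.0004  0.0146]
4 [ 0.0036 -0.0003  0.0146]
5 [ 0.0036 -0.0003  0.0146]
6 [ 0.0036 -0.0003  0.0146]
7 [ 0.0036 -0.0003  0.0146]
```

View pics/p3.png

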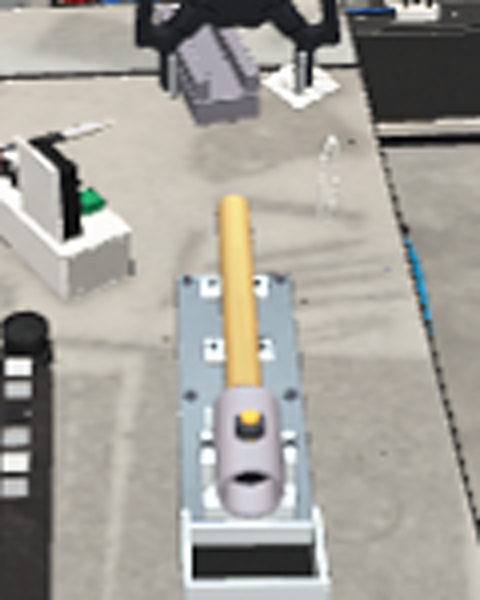

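View pics/p3t.png

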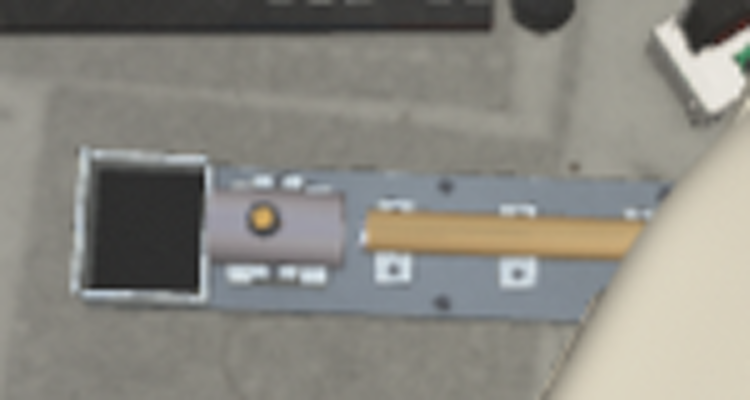

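```bash
python3 - <<'E'
from h import *
p,d=r.snapshot('top')
m=cv2.inRange(cv2.cvtColor(p[:,:,::-1].copy(),cv2.COLOR_BGR2HSV),(10,60,110),(28,255,255)); m[:, :265]=0; m[:,318:]=0; m[:215]=0;m[240:]=0
v,u=np.nonzero(m); P=plane('top',np.c_[u,v],.055)[:,:2]
print(u.min(),v.min(),v.max()); ys=np.array([P[u==k].mean(0) for k in range(275,317)]); k=np.polyfit(ys[:,1],ys[:,0],1); print('top axis x=',k, 'at -.125:',np.polyval(k,-.125),'tip',P[:,1].max())
p,d=r.snapshot('side')
m=cv2.inRange(cv2.cvtColor(p[:,:,::-1].copy(),cv2.COLOR_BGR2HSV),(10,60,110),(28,255,255)); m[:175]=0; m[228:]=0; m[:,:295]=0;m[:,325:]=0
v,u=np.nonzero(m); P=plane('side',np.c_[u,v],.055)[:,:2]
ys=np.array([P[v==k].mean(0) for k in range(184,222)]); k=np.polyfit(ys[:,1],ys[:,0],1); print(v.min(),'side axis x=',k,'at -.125:',np.polyval(k,-.125),'rear',P[:,1].min(), plane('side',[[308,v.min()]],.068))
E
```

```text
273 222 231
top axis x= [0.04272818 0.4715958 ] at -.125: 0.4662547726254602 tip 0.061277877490604246
179 side axis x= [0.04095243 0.47071197] at -.125: 0.46559291119371726 rear -0.1680174730220959 [[ 0.46464961 -0.1494251   0.068     ]]
```

```bash
python3 -m handwheel '[0.005,0,0.010,0,0,0.001,0, 0.006,0,0.020,0,0,0.001,0, 0.006,0,0.020,0,0,0.001,0, 0.006,-0.001,0.020,0,0,0.001,0, 0,0,0.020,0,0,0,0, 0,0,0.015,0,0,0,0, 0,0,0.008,0,0,0,0, 0,0,0.003,0,0,0,0]'; python3 - <<'E'
from h import *
plan([.466,-.126,.0475],-2.3,1)
p,d=snap('side','p4',(250,130,370,280),4)
E
```

```text
time_s: 11.05
tool_pos: [0.4656, -0.1228, 0.0465]
tool_rot: [0.721, 0.693, -0.0, -0.001]
ft_force: [-0.3, -0.7, -0.1]
opening: 0.0855
pos [ 0.4656 -0.1228  0.0465] yawy -2.27 F [-0.3 -0.7 -0.1] open 0.0855 t 11.05
total rv [-0.0013 -0.0006  0.0005] per row [-0.0013 -0.0006  0.0005]
shift total now-axes [-0.0032  0.0005 -0.001 ]
0 [-0.0032  0.0005 -0.001 ]
```

View pics/p4.png

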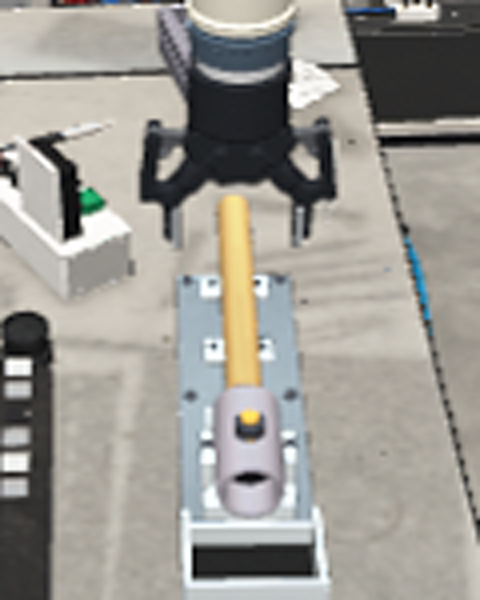

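```bash
python3 - <<'E'
from h import *
print((proj('side',[[.466,-.123,.048],[.466,-.123,.068],[.466,-.159,.068],[.466,-.149,.068]])-[250,130])*4)
E
python3 -m handwheel '[0,0,0,0,0,0,0.3, 0,0,0,0,0,0,0.5, 0,0,0,0,0,0,0.6, 0,0,0,0,0,0,0.8, 0,0,0,0,0,0,1, 0,0,0,0,0,0,1, 0,0,0,0,0,0,1, 0,0,0,0,0,0,1]' 100;  python3 -c "
from cell import r;s=r.read_state();print(s['wrist_torque'],s['ft_force'],s['tool_pos'])"
```

```text
[[232.45224877 237.07133863]
 [232.86007853 216.10506779]
 [229.34321262 188.95316885]
 [230.30519023 196.37729124]]
time_s: 11.9
tool_pos: [0.4671, -0.1244, 0.0481]
tool_rot: [0.721, 0.692, 0.001, 0.001]
ft_force: [2.6, -0.1, 5.9]
opening: 0.023
[ 0.02073399 -0.53059789 -0.01297431] [ 2.55900309 -0.11463758  5.88845185] [ 0.46705245 -0.12437238  0.04810313]
```

```bash
python3 -m handwheel '[0.003,0,-0.0007,0,0,0,1, 0.005,0,0,0,0,0,1, 0.005,0,0,0,0,0,1, 0.005,0,0,0,0,0,1, 0.005,0,0,0,0,0,1, 0.005,0,0,0,0,0,1, 0.005,0,0,0,0,0,1, 0.004,0,0,0,0,0,1]';  python3 -c "
from cell import r;s=r.read_state();print(s['wrist_torque'],s['ft_force'],s['tool_pos'])"
```

```text
time_s: 12.7
tool_pos: [0.468, -0.0879, 0.0484]
tool_rot: [0.722, 0.692, -0.001, 0.002]
ft_force: [0.9, -12.2, 3.4]
opening: 0.0234
[-2.47163077 -0.09214509  0.16615323] [  0.89816171 -12.15781278   3.44271281] [ 0.46802314 -0.08793762  0.04844841]
```

```bash
python3 -m handwheel '[0.003,0,0,0,0,0,1, 0.003,0,0,0,0,0,1, 0.003,0,0,0,0,0,1, 0.003,0,0,0,0,0,1, 0.003,0,0,0,0,0,1, 0.003,0,0,0,0,0,1, 0.003,0,0,0,0,0,1, 0.003,0,0,0,0,0,1]';  python3 -c "
from cell import r;s=r.read_state();print(s['wrist_torque'],s['ft_force'],s['tool_pos'])"
```

```text
time_s: 13.5
tool_pos: [0.469, -0.0644, 0.0484]
tool_rot: [0.722, 0.692, -0.001, 0.002]
ft_force: [-0.1, -12.4, 5.6]
opening: 0.0235
[-2.49030843 -0.15906418  0.20615072] [ -0.11758965 -12.37481975   5.60291849] [ 0.46896906 -0.06436687  0.04840938]
```

```bash
python3 -m handwheel '[0.003,0,0,0,0,0,1, 0.003,0,0,0,0,0,1, 0.003,0,0,0,0,0,1, 0.003,0,0,0,0,0,1, 0.003,0,0,0,0,0,1, 0.003,0,0,0,0,0,1, 0.003,0,0,0,0,0,1, 0.003,0,0,0,0,0,1]';  python3 - <<'E'
from h import *
s=r.read_state();print(s['wrist_torque'],s['ft_force'],s['tool_pos'])
p,d=snap('side','q1',(270,170,350,300),5)
E
```

```text
time_s: 14.3
tool_pos: [0.4699, -0.0391, 0.0484]
tool_rot: [0.721, 0.692, -0.0, 0.001]
ft_force: [2.8, -4.8, 5.0]
opening: 0.0237
[-1.01184351 -0.37492089  0.05790433] [ 2.77164576 -4.78507217  5.03748296] [ 0.46988702 -0.03907261  0.0483548 ]
```

View pics/q1.png

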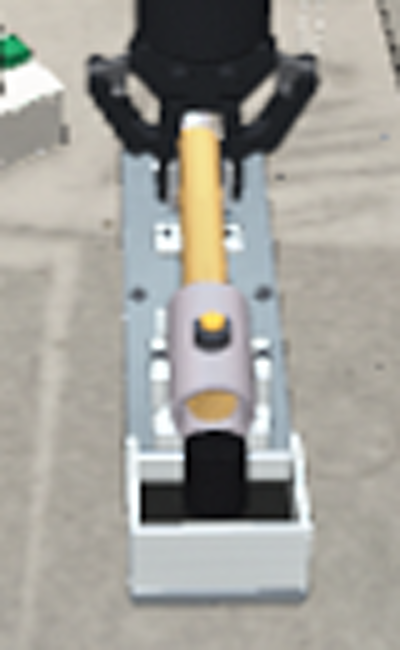

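The plug (black, crop rows 430–515) is coming out of the far mouth and tipping into the tray. The dowel tip is just inside the mouth, so I'll push on to about 8–10 mm past it.

```bash
python3 -m handwheel '[0.003,0,0,0,0,0,1, 0.003,0,0,0,0,0,1, 0.003,0,0,0,0,0,1, 0.003,0,0,0,0,0,1, 0.003,0,0,0,0,0,1, 0.003,0,0,0,0,0,1, 0.003,0,0,0,0,0,1, 0,0,0,0,0,0,1]';  python3 - <<'E'
from h import *
s=r.read_state();print(s['wrist_torque'],s['ft_force'],s['tool_pos'])
p,d=snap('side','q2',(270,170,350,300),5)
snap('top','q2t',(200,180,350,260),5)
E
```

```text
time_s: 15.15
tool_pos: [0.4707, -0.0177, 0.0483]
tool_rot: [0.721, 0.693, 0.0, 0.001]
ft_force: [1.9, -1.8, 4.7]
opening: 0.0232
[-0.59494461 -0.42281474 -0.04067353] [ 1.90269706 -1.82370416  4.70734085] [ 0.47074387 -0.01772806  0.04832511]
```

View pics/q2.png

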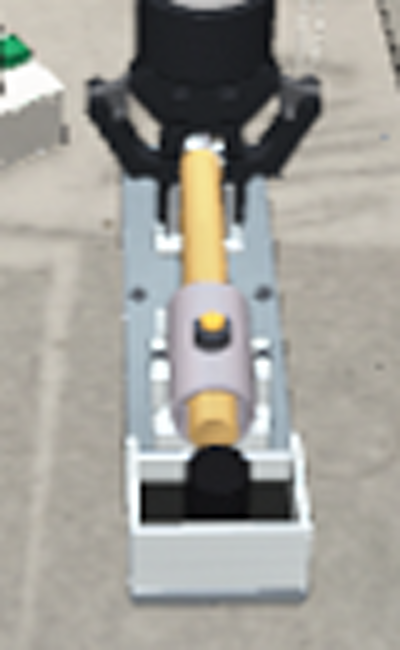

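View pics/q2t.png

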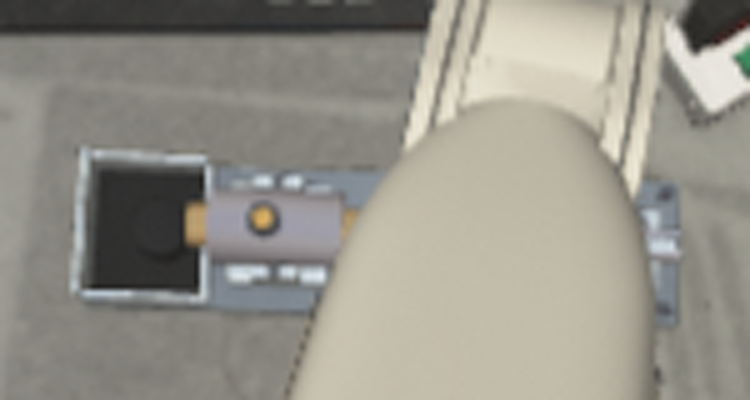

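The plug now stands on end in the tray, with its round top at top-crop (160,225). The dowel tip sticks about 12 mm out of the far mouth. Next I draw the dowel back.

```bash
python3 -m handwheel '[-0.004,0,0,0,0,0,1, -0.008,0,0,0,0,0,1, -0.008,0,0,0,0,0,1, -0.008,0,0,0,0,0,1, -0.008,0,0,0,0,0,1, -0.008,0,0,0,0,0,1, -0.008,0,0,0,0,0,1, -0.006,0,0,0,0,0,1]'; python3 -m handwheel '[-0.006,0,0,0,0,0,1, -0.008,0,0,0,0,0,1, -0.008,0,0,0,0,0,1, -0.008,0,0,0,0,0,1, -0.008,0,0,0,0,0,1, -0.008,0,0,0,0,0,1, -0.006,0,0,0,0,0,1, 0,0,0,0,0,0,1]'; python3 - <<'E'
from h import *
s=r.read_state();print(s['wrist_torque'],s['ft_force'],s['tool_pos'])
p,d=snap('side','q3',(270,160,350,300),4)
snap('top','q3t',(200,180,350,260),5)
E
```

```text
time_s: 16.05
tool_pos: [0.4685, -0.0748, 0.0483]
tool_rot: [0.721, 0.693, 0.002, -0.0]
ft_force: [4.2, 6.7, 7.4]
opening: 0.023
time_s: 16.85
tool_pos: [0.4663, -0.1278, 0.0483]
tool_rot: [0.721, 0.692, 0.001, 0.0]
ft_force: [2.7, -2.4, 5.9]
opening: 0.0231
[-0.36849235 -0.36492291  0.03218432] [ 2.70778365 -2.40032208  5.93321301] [ 0.46632683 -0.12780774  0.04831607]
```

View pics/q3.png

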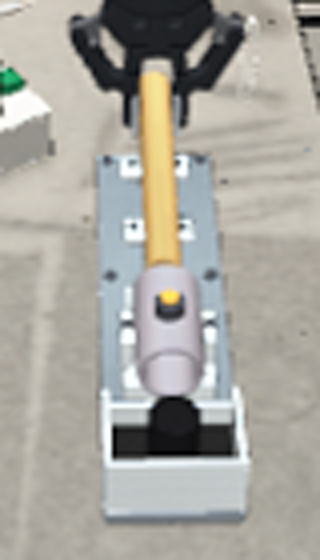

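View pics/q3t.png

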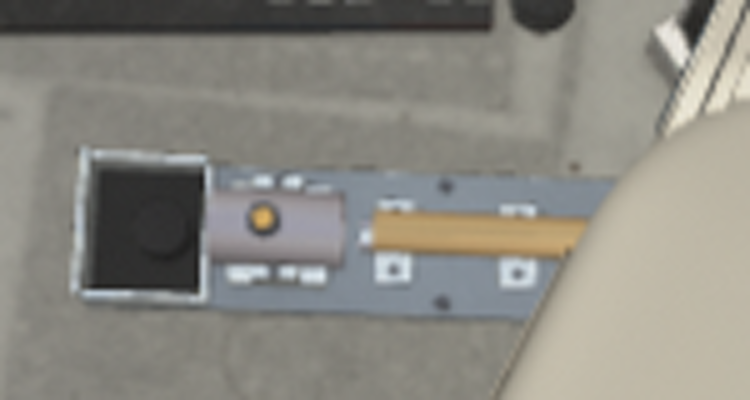

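The dowel is wholly out of the sleeve. Its tip is at crop column 373 and the mouth is at 343, about 18 mm apart. Next I release and retreat.

```bash
python3 -m handwheel '[0,0,0,0,0,0,0.6, 0,0,0,0,0,0,0.5, 0,0,0,0,0,0,0.4, 0,0,0,0,0,0,0.2, 0,0,0,0,0,0,0.1, 0,0,0,0,0,0,0, 0,0,0,0,0,0,0, 0,0,-0.005,0,0,0,0]' 40; python3 -m handwheel '[0,0,-0.01,0,0,0,0, 0,0,-0.02,0,0,0,0, 0,0,-0.03,0,0,0,0, 0,0,-0.03,0,0,0,0, -0.03,0,-0.02,0,0,0,0, -0.04,0,0,0,0,0,0, -0.04,0,0,0,0,0,0, -0.03,0,0,0,0,0,0]'; python3 -m handwheel '[-0.02,0,0,0,0,0,0, 0,0,0,0,0,0,0, 0,0,0,0,0,0,0, 0,0,0,0,0,0,0, 0,0,0,0,0,0,0, 0,0,0,0,0,0,0, 0,0,0,0,0,0,0, 0,0,0,0,0,0,0]'; python3 - <<'E'
from h import *
snap('side','f1',(230,90,380,390),2)
snap('top','f1t',(130,180,380,270),3)
E
```

```text
time_s: 17.75
tool_pos: [0.4655, -0.1278, 0.0527]
tool_rot: [0.721, 0.692, -0.0, -0.0]
ft_force: [-0.6, -0.6, 0.3]
opening: 0.0853
time_s: 18.55
tool_pos: [0.46, -0.2699, 0.1643]
tool_rot: [0.722, 0.692, 0.0, 0.001]
ft_force: [0.8, -0.2, -0.3]
opening: 0.0856
time_s: 19.35
tool_pos: [0.4593, -0.2875, 0.1631]
tool_rot: [0.721, 0.693, -0.0, 0.0]
ft_force: [-0.1, -0.6, -0.1]
opening: 0.0851
```

View pics/f1.png

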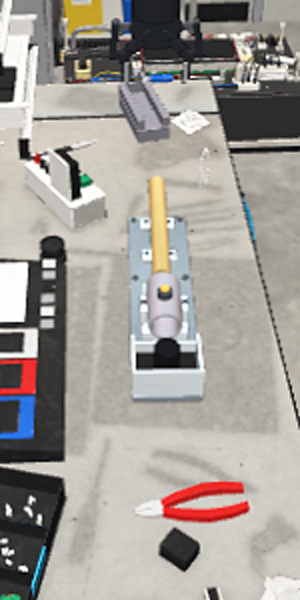

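View pics/f1t.png

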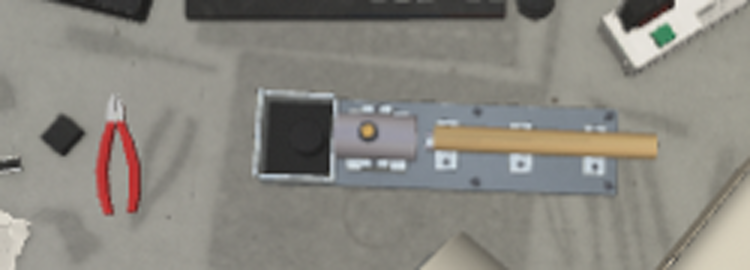

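The dowel lies on the rail, from top-crop (433,138) to (657,146), clear of the sleeve mouth at 416. The plug is in the tray at (308,137). The bystanders are unmoved and the gripper is clear.

```bash
python3 -c "
from cell import r
print(r.finish_job())"
```

```text
the job is handed in; nothing more can be done
None
```

The plug is out of the sleeve and in the catch tray, and the job was handed in at about 19.5 s of the 54 s allowed.

**What I did:** I took the dowel from its holder, laid it on the rail about 15 mm short of the sleeve and let go. I then gripped it again roughly 30 mm from its rear end and pushed. The force along the push read about 12 N while the plug was braked, and the tip ended about 12 mm past the far mouth. Finally I drew the dowel back, released it and retreated.

**Last checks:** In both views the dowel lies on the rail in line with the sleeve, its tip about 18 mm short of the near mouth. The plug stands on end in the tray. The side cutter and relay look undisturbed. I did not check the loupe and pen closely, though the arm never worked near them. The forces I read stayed under about 13 N, and the gripper was open and clear of everything.

**Disagreement:** The two cameras differed by about 6–8 mm along the push direction. I went mainly by the top view, and the outcome was not affected.

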